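# Release the sample tote's gate and hold it wide for unloading

### The arm

A 7-joint arm with a two-finger parallel gripper is mounted at the origin on the work surface. World frame = base frame: x ahead of the robot, y to its left, z up, the work surface at z = 0. Lengths are in m, angles in rad, forces in N, time in s.
With the tool pointing down it reaches from about 0.4 to 0.85 m from the base axis. Payload 10.4 kg.
Tool frame: the origin (TCP) lies at the very end of the fingers, on their centre line; the grasp point (between the pads) lies 19 mm behind it; z points along the fingers, y is the line along which they close (so a half turn about z gives the same grasp; the last joint's range is limited). The gripper opens to 85 mm and grips with 20 to 120 N. Pads are 22 mm wide; open, the fingers measure 114 mm over their backs; the gripper's body (76 mm by 85 mm) begins 54 mm behind the grasp point. The pads swing forward as they close: fully open they stand 13 mm farther back than shut.
Start: joints at [-1.268, 0.332, -0.065, 1.46, 0.022, 1.35, -0.088], TCP at [0.2, 0.592, 0.199] pointing down, gripper open.
Joint ranges: [-2.6, 2.6], [-0.5, 2.12], [-1.47, 1.34], [0.16, 2.42], [-1.27, 4.41], [0.06, 2.06], [-2.6, 2.6]. Speed limits (rad/s): [2.22, 2.22, 2.79, 2.79, 3.14, 3.14, 3.14].

### API

Orientations are given as a unit quaternion [w, x, y, z].
In Python, from workcell import bot, optics, models gives the robot as it stands. Calls block until the motion is done:
- bot.movep(position, orientation): joint-space move of the TCP to a pose.
- bot.line_to(position, attitude=None, v=0.15): straight line of the TCP; attitude=None keeps the orientation; v is the mean speed in m/s.
- bot.goto_joints(angles): joint-space move.
- bot.grip(opening, f_grip=None): finger opening in m; f_grip is the grip in N (None keeps the last); returns when the fingers have stopped.
- bot.wait(seconds).
- bot.solve_ik(position, orientation): joint angles nearest the present ones, or None.
- bot.state(): the state.
- optics.capture(name): name is "scene" or "side" or "wrist"; returns the picture (400x640x3 uint8, red, green, blue); there is no depth.
- optics.camera_info(name): a dict with "camera_matrix" (3x3 intrinsics, pixels), "camera_from_world" (4x4, takes a point from world to camera coordinates); the wrist camera has in their place "tool_from_camera" (4x4, takes a point from camera to tool coordinates, whose origin is the TCP and whose axes are the flange's). Camera axes: x right, y down, z forward; pixel columns grow to the right and rows downward; lengths in m; the calibration is good to about 2 mm. The wrist camera is an equidistant fisheye: a pixel r from the principal point sees the ray r / f radians off the axis. A picture is of the moment at which its call begins: read the wrist's pose just before it. camera_info takes no time and is no camera call.
A pose or a line that the arm cannot do raises bot.MotionError and nothing moves.
- bot.hand_in(): hands the job in; it is judged then, once.
Trained networks look in the newest picture that a camera, given by its name, has taken for a name from the list of things; names that differ only in an ending like _2 or _b are one class to them, and where a whole thing is asked for, a point or a joint stands for the part that bears it (a point fixed in the world has none). Each returns a list of dicts, best first, with "p" (0 to 1); they miss things now and then, are a little off and sometimes report something else, mostly with a low value. They report only what shows in the picture. A call takes as long as a camera call.
- models.search_frame(camera, thing): "centre" ([column, row] in pixels, amid what is visible of it).
- models.trace(camera, thing): "region" (400x640 bool, what is visible of it) and "centre" ([column, row] in pixels, amid what is visible of it).
The state is a dict: "time_s": time; "q": joint angles; "joint_velocities": joint speeds; "joint_efforts": joint torques, N m; "tool_pos": TCP position; "ee_rot": TCP orientation; "wrist_force": force on the tool from outside, world axes, zero at the start; "wrist_torque": the same for the moment, N m; "grip_width": finger opening in m; "gripper_force": force on a finger pad.
Only numpy, scipy, OpenCV 4.12 (cv2) and the standard library are available. Lean on these libraries where they do the work, as an engineer would, in place of code of your own. Each camera call takes 0.05 s, during which the arm holds its last target. There are 200 camera calls.

### The job

Open the white sample tote for unloading: first squeeze the catch on the fixed jamb until its bolt is back clear of the gate, then squeeze the catch on the gate and, keeping it squeezed, swing the gate out past its detent until it stands wide, about square to the front of the tote. A spring pulls the gate shut, so finish still holding it there, steady, with the gripper. Leave the racks, bottles and other things on the bench where they stand.

Things in the scene. Friction and masses are not known exactly. Their poses are not given: they have to be found in the camera images.
- tote: White open-topped tote fixed on the bench, 220 x 300 x 105 mm high. Origin on the bench; its -x points out of its front, towards the robot; +y left. The front (12 mm thick, at x = -110 mm) is, left to right: hinge (y 135), gate (y 123 to -29), fixed jamb (y -36 to -138). Only the catches (168 mm high), steel bits (122) and a detent bracket left of the hinge (y 157 to 218; 127 high) rise above it.
- jamb_catch_grip (a point): Middle of the jamb catch, 145 mm above the bench: two grey upright paddles 22 mm wide (tote x), 8 thick, 108 to 168 mm above the bench, side by side along tote y, outer faces 25 mm either side of this point. Pinch them along tote y from above: geared, they move 10 mm each, to 30 mm overall. 5 to 10 N moves them; they stay where left. A steel bolt on the jamb's front goes back with them.
- jamb_catch (a joint): Travel of each jamb paddle in m: 0 as it stands out (bolt 6.5 mm across the front of the gate, bars it), 0.010 fully squeezed. The gate is free of it from 0.007.
- gate_catch_grip (a point): Middle of the gate catch, 145 mm above the bench, on the gate, 120 mm from the hinge axis; shut, 100 mm left of the jamb catch. Two paddles just like the jamb catch's, side by side along the gate; pinched along the gate they move 10 mm each, to 30 mm overall. Springs (2 to 4.5 N each) push them out again: keep them pinched for the first 0.15 rad of swing. Axes turn with the gate.
- gate_catch (a joint): Travel of each gate paddle in m: 0 sprung out (bolt behind its keeper on the jamb), 0.010 fully squeezed. The gate is free of the keeper from 0.007.
- gate (a joint): Gate angle in rad: 0 shut, growing as it swings out to the robot, clockwise from above; stop at 1.75. A spring pulls it shut (0.07 N m at 0, 0.4 at 1.5). A sprung detent resists from about 0.3 to 0.6 (up to 0.8 N m more, in all about 8 N at the catch), then lets go. Left alone when wide, it swings back onto the detent, to 0.9 or less.
- gate_hinge (a point): On the gate's upright hinge axis, 145 mm above the bench, turning with the gate: upright white panel, 12 mm thick, 105 mm high, its catch on top. The panel reaches along this point's own -y axis, from 12 to 164 mm from the axis; its -x face is the outer one. Shut, these axes are parallel to the tote's.
- rack_inside: Orange tube rack with capped tubes, 178 x 78 x 106 mm, inside the tote; leave it. Origin under its middle.
- rack_beside: Orange tube rack with capped tubes, 154 x 78 x 106 mm, on the bench in front of the tote, to the left of the gate's hinge; leave it. Origin under its middle.
- rack_empty: Empty orange tube rack, 154 x 78 x 60 mm, on the bench in front of the tote on the right; leave it. Origin under its middle.
- spray: White bottle, 56 mm in diameter, 130 mm high, inside the tote behind the jamb; leave it. Origin under its middle.
- gel: Clear jar, 60 mm in diameter, 90 mm high, on the bench to the right in front of the jamb; leave it. Origin under its middle.
- scanner: Black handheld scanner standing on its foot, about 75 x 60 x 113 mm, on the bench, in front of the tote, 60 mm or more beyond the reach of the swinging gate; leave it. Origin under its foot.
- marker: Marker pen 118 x 16 x 16 mm lying in front on the right; leave it. Origin under its middle.

How it is judged:
By the outcome, as a careful person would: the job done as asked, in the order asked, and still so for the second after the job is handed in, while the arm keeps its last pose, push and grip.
It also fails if it takes over 48 s, if anything falls off the work surface, if the arm or the gripper's body presses on something with over 40 N, if the wrist force passes 120 N, or if a joint passes its speed limit or range.

## Working session

There is one attempt and no reset: what is moved stays moved. The work goes in short steps, each a Python script; the robot and the scene stay as the last script left them, time stands still between calls to the robot, and variables do not carry over. Pictures are saved under pics/ and viewed, at most 10 in all, crops included, and the job is handed in when it is done.

```bash
ls; mkdir -p pics; python3 - <<'E'
from workcell import bot, optics, models
import cv2, numpy as np
s=bot.state(); print(s['time_s'],s['tool_pos'],s['ee_rot'],s['q'])
for c in ['scene','side','wrist']:
    im=optics.capture(c); cv2.imwrite(f'pics/{c}0.png',im[:,:,::-1])
    i=optics.camera_info(c); print(c,{k:np.round(v,4).tolist() if not isinstance(v,str) else v for k,v in i.items()})
    for t in ['jamb_catch_grip','gate_catch_grip','gate_hinge','tote','rack_beside','rack_empty','gel','scanner','marker','rack_inside','spray']:
        r=models.search_frame(c,t); print(c,t,[(np.round(d['centre'],1).tolist(),round(d['p'],2)) for d in r[:2]])
print(bot.state()['time_s'])
E
```

```text
pics
0.0 [0.19991948 0.59172243 0.19820503] [-6.90362299e-05  1.62144819e-01  9.86766711e-01 -7.15170375e-04] [-1.26760528  0.3328955  -0.06470194  1.46093336  0.02163134  1.3498973
 -0.08846627]
scene {'camera_matrix': [[397.5819, 0.0, 321.4283], [0.0, 397.5819, 196.1113], [0.0, 0.0, 1.0]], 'camera_from_world': [[-0.8186, 0.5743, 0.0007, 0.4776], [0.4158, 0.5935, -0.6891, -0.1901], [-0.3961, -0.5638, -0.7247, 1.4402], [0.0, 0.0, 0.0, 1.0]]}
scene jamb_catch_grip [([290.5, 221.9], 0.72)]
scene gate_catch_grip [([323.9, 214.4], 0.88)]
scene gate_hinge [([324.5, 220.3], 0.62), ([302.2, 177.1], 0.45)]
scene tote [([292.5, 224.5], 0.83)]
scene rack_beside [([399.5, 275.5], 0.56), ([323.5, 219.9], 0.26)]
scene rack_empty [([284.6, 158.1], 0.56)]
scene gel [([321.9, 170.2], 0.98)]
scene scanner []
scene marker []
scene rack_inside [([289.2, 242.6], 0.94)]
scene spray [([261.1, 212.7], 0.68)]
side {'camera_matrix': [[457.5701, 0.0, 316.1051], [0.0, 457.5701, 193.1899], [0.0, 0.0, 1.0]], 'camera_from_world': [[0.8651, -0.5016, -0.0018, -0.4921], [-0.2455, -0.4202, -0.8736, 0.2339], [0.4374, 
[... 309 characters left out ...]
[369.7, 208.0], 0.72), ([316.7, 258.3], 0.63)]
side scanner [([253.7, 230.0], 0.59)]
side marker [([300.8, 321.4], 0.84), ([368.2, 205.5], 0.31)]
side rack_inside [([371.3, 167.4], 0.93)]
side spray [([401.1, 189.2], 0.6)]
wrist {'camera_matrix': [[309.7069, 0.0, 323.5354], [0.0, 309.7069, 200.4756], [0.0, 0.0, 1.0]], 'tool_from_camera': [[-0.0013, -0.963, -0.2696, 0.0686], [1.0, -0.0013, 0.0001, -0.0001], [-0.0004, -0.2696, 0.963, -0.1767], [0.0, 0.0, 0.0, 1.0]]}
wrist jamb_catch_grip []
wrist gate_catch_grip []
wrist gate_hinge []
wrist tote []
wrist rack_beside []
wrist rack_empty []
wrist gel []
wrist scanner []
wrist marker [([48.0, 358.1], 0.44)]
wrist rack_inside []
wrist spray []
1.8
```

View pics/side0.png

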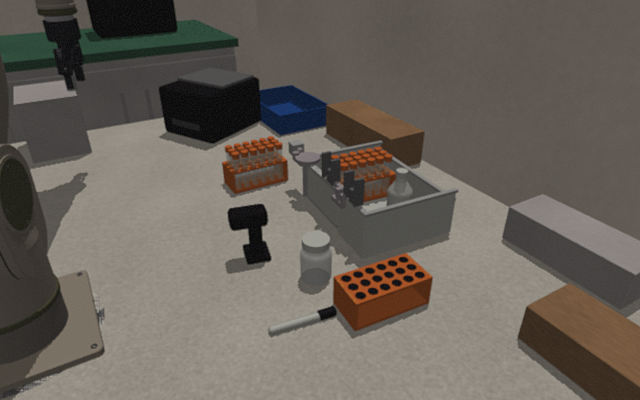

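View pics/scene0.png

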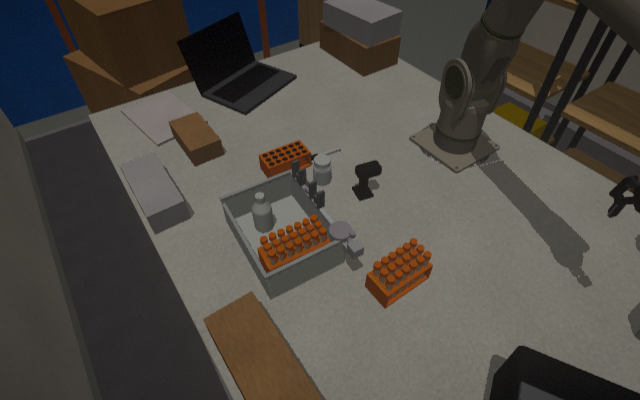

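```bash
cat > h.py <<'E'
from workcell import bot, optics, models
import cv2, numpy as np
from scipy.spatial.transform import Rotation as R
def ray(c,uv,pose=None):
    i=optics.camera_info(c);K=np.array(i['camera_matrix']);u=(np.array(uv)-K[:2,2])/K[0,0]
    if c!='wrist':
        T=np.linalg.inv(np.array(i['camera_from_world'])); d=np.r_[u,1]
    else:
        p,q=pose; W=np.eye(4);W[:3,:3]=R.from_quat(np.r_[q[1:],q[0]]).as_matrix();W[:3,3]=p
        T=W@np.array(i['tool_from_camera']); r=np.linalg.norm(u); d=np.r_[u/max(r,1e-9)*np.sin(r),np.cos(r)]
    d=T[:3,:3]@d; return T[:3,3],d/np.linalg.norm(d)
def tri(*rs):
    A=sum(np.eye(3)-np.outer(d,d) for o,d in rs);b=sum((np.eye(3)-np.outer(d,d))@o for o,d in rs)
    x=np.linalg.solve(A,b); return x,max(np.linalg.norm((np.eye(3)-np.outer(d,d))@(x-o)) for o,d in rs)
def atz(r,z): o,d=r; return o+d*(z-o[2])/d[2]
def down(psi):  # tool down, tool y axis along world direction angle psi
    y=np.array([np.cos(psi),np.sin(psi),0]);z=np.array([0,0,-1.]);x=np.cross(y,z)
    q=R.from_matrix(np.c_[x,y,z]).as_quat(); return np.r_[q[3],q[:3]]
E
python3 - <<'E'
from h import *
for n,a,b in [('jamb',[290.5,221.9],[368.8,203.6]),('gate',[323.9,214.4],[325.5,182.5])]:
    ra,rb=ray('scene',a),ray('side',b); print(n,tri(ra,rb),atz(ra,.145),atz(rb,.145))
E
```

```text
jamb (array([0.70092206, 0.00142542, 0.04244113]), np.float64(0.0073413688285583565)) [0.73588955 0.08205061 0.145     ] [ 0.60008826 -0.14122951  0.145     ]
gate (array([0.6276159 , 0.06701037, 0.08741208]), np.float64(0.004407044168631832)) [0.65290482 0.10982948 0.145     ] [ 0.57419947 -0.02902815  0.145     ]
```

The side picture shows the tote at about (380,200), with dark paddles near (326-336,165) and (349-358,187). In the scene picture they're near (295-303,172) and (312-320,192). I'll zoom in on both.

```bash
python3 - <<'E'
import cv2,numpy as np
a=cv2.imread('pics/scene0.png')[150:250,270:370]; b=cv2.imread('pics/side0.png')[130:230,290:390]
f=lambda i:cv2.convertScaleAbs(cv2.resize(i,(400,400),interpolation=cv2.INTER_CUBIC),alpha=1.6)
cv2.imwrite('pics/z0.png',np.hstack([f(a),f(b)]))
E
```

```text
(no output)
```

View pics/z0.png

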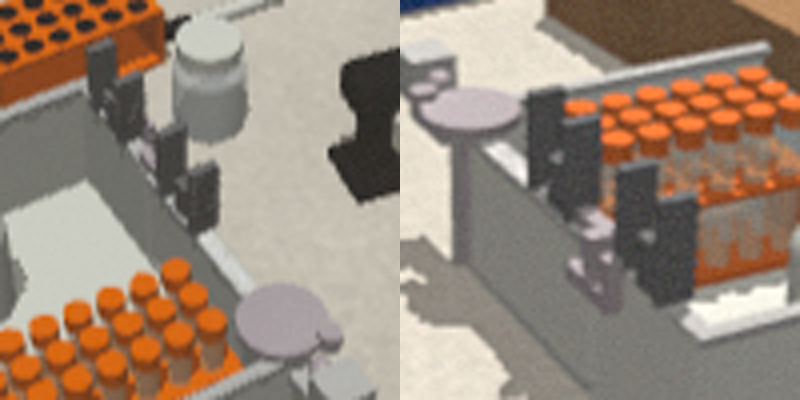

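```bash
cat > fit.py <<'E'
from h import *
from scipy.optimize import least_squares
X=np.array([[-.11,-.106,.168],[-.11,-.064,.168],[-.11,-.006,.168],[-.11,.036,.168]])
sc=np.array([(101,45),(131,78),(172,130),(205,168)])/4+[270,150]
sd=np.array([(276,200),(236,167),(178,122),(146,92)])/4+[290,130]
def W(p,X): c,s=np.cos(p[2]),np.sin(p[2]); return np.c_[p[0]+c*X[:,0]-s*X[:,1],p[1]+s*X[:,0]+c*X[:,1],X[:,2]]
def proj(c,P):
    i=optics.camera_info(c);T=np.array(i['camera_from_world']);Q=P@T[:3,:3].T+T[:3,3];q=Q@np.array(i['camera_matrix']).T;return q[:,:2]/q[:,2:]
if __name__=='__main__':
    f=lambda p:np.r_[(proj('scene',W(p,X))-sc).ravel(),(proj('side',W(p,X))-sd).ravel()]
    r=least_squares(f,[.73,.05,0]); print(r.x,np.round(f(r.x),1)); p=r.x
    o=W(p,np.array([[-.11,-.085,.145],[-.11,.015,.145],[-.11,.135,.145]])); print(o)
    for z,c,uv in [(.13,'side',(317,240)),(.1,'side',(253.7,215)),(.1,'side',(255.5,150)),(.05,'side',(385,290))]: print(uv,atz(ray(c,uv),z))
    for k in (0,1): 
        for z in (.2,.3): 
            for a in (0,np.pi): print(bot.solve_ik(np.r_[o[k][:2],z],down(p[2]+np.pi/2+a)))
    # hold pose along the arc
    for th in np.arange(0,1.7,.2):
        a=p[2]-th; h=o[2]; g=h[:2]+.12*np.array([np.sin(a),-np.cos(a)])
        print(round(th,1),np.round(g,3),[None if (q:=bot.solve_ik(np.r_[g,.126],down(a+np.pi/2+b))) is None else np.round(q,2).tolist() for b in (0,np.pi)])
E
python3 fit.py
```

```text
[ 0.73228187  0.01091197 -0.07631597] [-0.3 -1.1 -0.7 -0.7 -0.5 -1.1 -0.8 -0.9 -0.2 -1.  -0.8 -1.4  0.2 -1.1
 -0.8 -1. ]
[[ 0.61612148 -0.06545402  0.145     ]
 [ 0.62374567  0.03425492  0.145     ]
 [ 0.6328947   0.15390564  0.145     ]]
(317, 240) [ 0.46914064 -0.1754917   0.13      ]
(253.7, 215) [ 0.42621724 -0.002132    0.1       ]
(255.5, 150) [0.55609318 0.28771521 0.1       ]
(385, 290) [ 0.55235027 -0.26299967  0.05      ]
[-0.53189219  0.37838887  0.7391097   1.50918311 -0.25767285  1.35380457
  1.72200355]
[-0.57244889  0.39276233  0.79834609  1.51113983 -0.28428266  1.3576295
 -1.39906347]
[-0.53601394  0.34488922  0.76970897  1.340359   -0.2375698   1.54937708
  1.70307771]
[-0.55982176  0.35270196  0.80604887  1.3415415  -0.25195634  1.55115207
 -1.4275885 ]
[-0.52763238  0.3528076   0.5184085   1.48637877 -0.17642289  1.34904229
  1.49753656]
[-0.64754209  0.37983407  0.68388934  1.49274909 -0.24217622  1.35502279
 -1.59383734]
[-0.54274063  0.32431154  0.55697713  1.31756944 -0.16930678  1.54639583
  1.4891543 ]
[-0.6408292   0.3452582   0.69821064  1.32292187 -0.2193
[... 279 characters left out ...]
.3, 0.51, 1.7, -0.16, 1.18, 1.06], [-1.05, 0.51, 1.17, 1.72, -0.5, 1.24, -1.81]]
0.6 [0.558 0.06 ] [[-0.62, 0.26, 0.5, 1.75, -0.13, 1.17, 0.82], [-1.11, 0.45, 1.17, 1.77, -0.44, 1.22, -2.06]]
0.8 [0.541 0.077] [[-0.65, 0.22, 0.49, 1.79, -0.11, 1.16, 0.56], [-1.18, 0.4, 1.17, 1.81, -0.39, 1.2, -2.33]]
1.0 [0.527 0.097] [[-0.68, 0.2, 0.47, 1.81, -0.1, 1.15, 0.31], [-1.24, 0.36, 1.17, 1.84, -0.36, 1.19, -2.6]]
1.2 [0.518 0.119] [[-0.71, 0.18, 0.45, 1.82, -0.09, 1.15, 0.06], None]
1.4 [0.513 0.143] [[-0.75, 0.19, 0.43, 1.82, -0.09, 1.15, -0.19], [0.65, 0.45, -1.23, 1.75, 0.45, 1.26, 2.54]]
1.6 [0.514 0.167] [[-0.78, 0.2, 0.43, 1.8, -0.09, 1.15, -0.42], [0.6, 0.48, -1.24, 1.74, 0.47, 1.27, 2.29]]
```

The crops show the jamb catch's paddle tops in the scene picture at (295,161) and (303,170), and the gate catch's at (313,182) and (321,192). The side picture agrees to about 1 px. Next I'll move over the jamb catch and check with the wrist camera.

```bash
python3 - <<'E'
from h import *
bot.grip(.085,20)
s=bot.state(); bot.movep(np.r_[s['tool_pos'][:2],.3],s['ee_rot'])
bot.movep([.6175,-.0655,.27],down(-.0763+np.pi/2))
s=bot.state(); print(s['time_s'],s['tool_pos'],s['ee_rot'],s['wrist_force'],s['grip_width'])
im=optics.capture('wrist'); cv2.imwrite('pics/w1.png',im[:,:,::-1])
cv2.imwrite('pics/w1z.png',cv2.convertScaleAbs(cv2.resize(im[:,:,::-1],(800,500),interpolation=cv2.INTER_CUBIC),alpha=1.6))
np.save('w1.npy',np.r_[s['tool_pos'],s['ee_rot']])
for t in ['jamb_catch_grip','gate_catch_grip']:
    r=models.search_frame('wrist',t); print(t,[(d['centre'],d['p']) for d in r[:3]])
E
```

```text
5.25 [ 0.61767447 -0.06441688  0.26988549] [-7.20428971e-05  3.74248483e-02  9.99299432e-01  1.45353636e-04] [ 0.87352104 -0.01174378  0.10381685] 0.0852607168105442
jamb_catch_grip [([368.8, 218.4], 0.75)]
gate_catch_grip [([449.1, 179.2], 0.65)]
```

View pics/w1z.png

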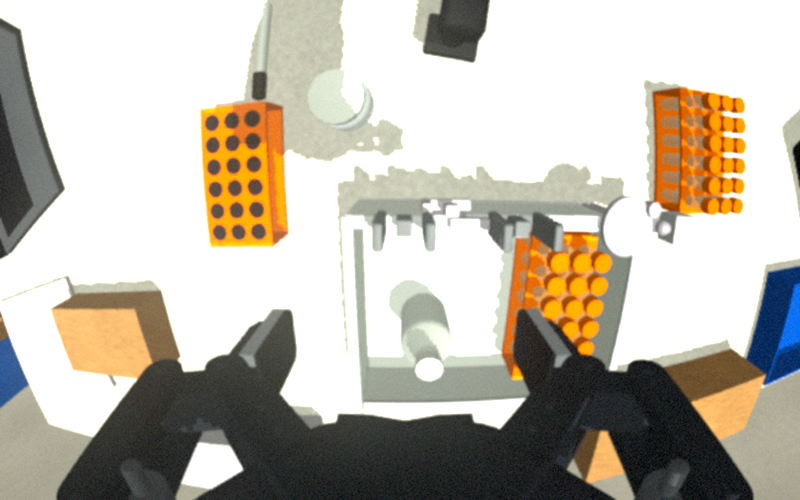

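The wrist view, at the 800x500 scale, shows the jamb paddles at about (378,232) and (430,232) and the gate paddles at about (497,230) and (545,230). I'll zoom in for edges and predict where the tops should be.

```bash
cat > wproj.py <<'E'
from h import *
from fit import W,X
def wproj(P,pose):
    i=optics.camera_info('wrist');K=np.array(i['camera_matrix']);M=np.eye(4);q=pose[3:];M[:3,:3]=R.from_quat(np.r_[q[1:],q[0]]).as_matrix();M[:3,3]=pose[:3]
    T=np.linalg.inv(M@np.array(i['tool_from_camera']));Q=P@T[:3,:3].T+T[:3,3]
    n=np.linalg.norm(Q[:,:2],axis=1);th=np.arctan2(n,Q[:,2]);return Q[:,:2]/n[:,None]*th[:,None]*K[0,0]+K[:2,2]
E
python3 - <<'E'
from wproj import *
pose=np.load('w1.npy'); p=[.7323,.0109,-.0763]
im=cv2.imread('pics/w1.png')[155:215,285:465]; im=cv2.resize(im,None,fx=4.4,fy=4.4,interpolation=cv2.INTER_CUBIC)
# corners of paddle tops
for c in X:
    P=np.array([[c[0]+a*.011,c[1]+b*.004,.168] for a,b in [(1,1),(1,-1),(-1,-1),(-1,1)]])
    u=wproj(W(p,P),pose); print(np.round(u.mean(0),1))
    cv2.polylines(im,[np.int32(((u-[285,155])+.5)*4.4)],True,(0,0,255),1)
cv2.imwrite('pics/z1.png',im)
E
```

```text
[299.6 189.1]
[344.9 189.1]
[405.5 189.4]
[446.  189.7]
```

View pics/z1.png

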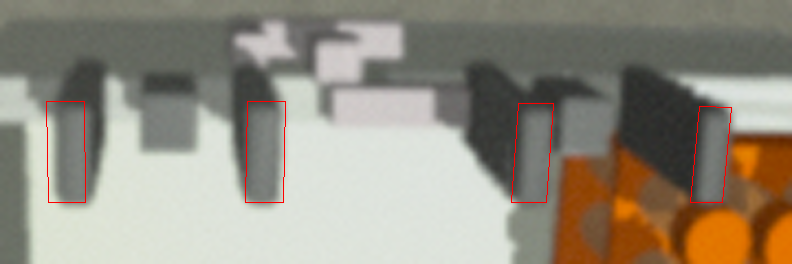

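```bash
python3 - <<'E'
from h import *
def st(n): s=bot.state(); print(n,round(s['time_s'],2),np.round(s['tool_pos'],4),np.round(s['wrist_force'],1),round(s['grip_width'],4),np.round(s['gripper_force'],1))
Q=down(-.0763+np.pi/2)
bot.line_to([.6163,-.0655,.195],Q,v=.15); st('above')
bot.line_to([.6163,-.0655,.130],Q,v=.08); st('down')
bot.grip(.030,30); bot.wait(.3); st('pinched')
s=bot.state(); pose=np.r_[s['tool_pos'],s['ee_rot']]
bot.grip(.06); st('open'); 
bot.grip(.085); st('open')
bot.line_to([.6163,-.0655,.27],Q,v=.2); st('up')
s=bot.state(); np.save('w2.npy',np.r_[s['tool_pos'],s['ee_rot']])
im=optics.capture('wrist'); cv2.imwrite('pics/w2.png',im[:,:,::-1])
cv2.imwrite('pics/z2.png',cv2.resize(im[155:215,285:465,::-1],None,fx=4.4,fy=4.4,interpolation=cv2.INTER_CUBIC))
E
```

```text
above 6.05 [ 0.6167 -0.0656  0.1958] [ 1.3  0.6 -0.7] 0.0849 0.0
down 7.01 [ 0.6166 -0.0656  0.1305] [ 0.1 -0.4  0.3] 0.0852 0.0
pinched 7.88 [ 0.6164 -0.0652  0.13  ] [2.1 2.1 2.3] 0.0301 2.3
open 8.28 [ 0.6161 -0.0658  0.1298] [ 0.2 -0.4 -0.2] 0.0603 0.0
open 8.66 [ 0.6163 -0.0655  0.13  ] [-0.2 -0.2 -0.4] 0.0851 0.0
up 9.51 [ 0.6158 -0.0653  0.2687] [ 0.3 -0.1  0. ] 0.0849 0.0
```

View pics/z2.png

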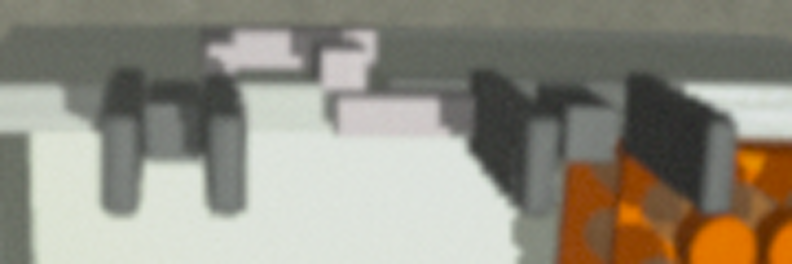

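The jamb catch is fully squeezed: its paddles are close together, the fingers stopped at 30.1 mm, and the bolt has moved back. Next is the gate catch, then the arc in small steps with force monitoring.

```bash
cat > arc.py <<'E'
from h import *
H=np.array([.6329,.1539]); yaw=-.0763
def st(n,th=None):
    s=bot.state(); a=yaw-(th or 0); e=np.array([np.sin(a),-np.cos(a)]); t=np.array([-np.cos(a),-np.sin(a)])
    f=np.array(s['wrist_force']); print(n,round(s['time_s'],2),np.round(s['tool_pos'],4),'rad %.1f tan %.1f z %.1f'%(f[:2]@e,f[:2]@t,f[2]),'tz %.2f'%s['wrist_torque'][2],round(s['grip_width'],4),np.round(s['gripper_force'],1)); return f[:2]@e,np.linalg.norm(f)
def target(th,r): a=yaw-th; return np.r_[H+r*np.array([np.sin(a),-np.cos(a)]),.130],down(a+np.pi/2)
def swing(t0,t1,n,r,v=.08):
    for th in np.linspace(t0,t1,n+1)[1:]:
        bot.line_to(*target(th,r),v=v); fr,F=st('th %.2f r %.4f'%(th,r),th)
        r+=np.clip(fr*1e-4,-.001,.001)
        if F>45: print('STOP'); break
    return th,r
E
python3 - <<'E'
from arc import *
p,q=target(0,.12)
bot.movep(np.r_[p[:2],.21],q); bot.line_to(p,v=.08); st('down')
bot.grip(.026,50); bot.wait(.3); st('pinched')
if bot.state()['grip_width']<.032: print(swing(0,.25,4,.12))
E
```

```text
down 11.25 [0.6241 0.0343 0.1306] rad -0.0 tan 0.4 z 0.9 tz 0.01 0.0849 0.0
pinched 12.14 [0.6245 0.0349 0.1312] rad -1.6 tan 2.8 z 7.8 tz 0.07 0.0266 27.4
th 0.06 r 0.1200 12.39 [0.6171 0.0357 0.1312] rad -2.9 tan -0.1 z 5.6 tz 0.06 0.0269 27.4
th 0.12 r 0.1197 12.64 [0.6097 0.037  0.1312] rad -1.2 tan -0.8 z 6.1 tz 0.06 0.0265 27.3
th 0.19 r 0.1196 12.89 [0.6025 0.0387 0.1312] rad -0.3 tan -0.5 z 6.5 tz 0.05 0.0263 27.3
th 0.25 r 0.1196 13.14 [0.5954 0.0409 0.1312] rad -0.7 tan -0.5 z 6.5 tz 0.10 0.0268 27.3
(np.float64(0.25), np.float64(0.11949306834145489))
```

```bash
python3 - <<'E'
from arc import *
bot.grip(.020,60); st('regrip',.25)
th,r=swing(.25,.75,8,.1195); print(th,r)
im=optics.capture('wrist'); cv2.imwrite('pics/w3.png',cv2.convertScaleAbs(im[:,:,::-1],alpha=1.5))
E
```

```text
regrip 13.36 [0.596  0.041  0.1316] rad -2.1 tan -0.2 z 10.7 tz 0.13 0.0221 59.1
th 0.31 r 0.1195 13.61 [0.5888 0.0436 0.1316] rad -0.1 tan 0.3 z 10.0 tz 0.10 0.0225 59.0
th 0.38 r 0.1195 13.86 [0.5824 0.0463 0.1316] rad -0.4 tan -2.9 z 9.0 tz 0.14 0.0224 58.9
th 0.44 r 0.1195 14.11 [0.576  0.0496 0.1316] rad -0.3 tan -4.0 z 6.2 tz 0.22 0.0223 59.5
th 0.50 r 0.1194 14.36 [0.5694 0.0534 0.1316] rad -0.6 tan -5.3 z 7.0 tz 0.19 0.0223 59.7
th 0.56 r 0.1194 14.61 [0.5629 0.0579 0.1315] rad -0.4 tan -1.3 z 8.8 tz 0.16 0.0224 59.8
th 0.62 r 0.1193 14.86 [0.5567 0.0629 0.1315] rad 1.4 tan 1.5 z 12.1 tz 0.02 0.0219 59.9
th 0.69 r 0.1195 15.11 [0.5507 0.0683 0.1316] rad 2.0 tan 3.5 z 14.8 tz -0.03 0.0223 60.0
th 0.75 r 0.1197 15.36 [0.5447 0.0748 0.1316] rad 2.6 tan 9.9 z 19.6 tz -0.17 0.0224 60.4
0.75 0.11991740383504491
```

View pics/w3.png

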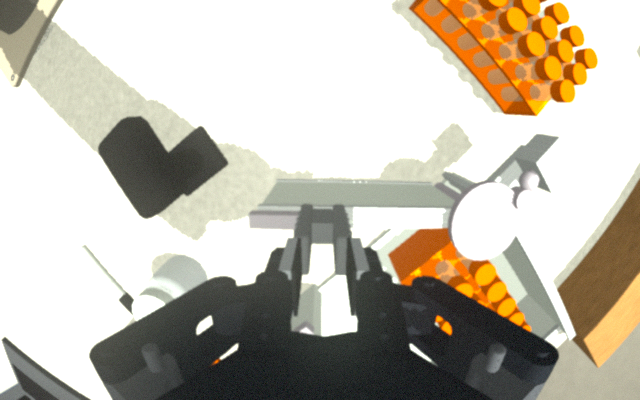

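The gate is following the hand, with the paddles held at about (325,230) and the panel swung out. The upward force has grown to 20 N, so I'll settle and raise slightly before going on.

```bash
python3 - <<'E'
from arc import *
bot.wait(.3); st('settled',.75)
p,q=target(.75,.1199)
for dz in (.0015,.003):
    bot.line_to(p+[0,0,dz],q,v=.02); bot.wait(.1); st('dz %.4f'%dz,.75)
E
```

```text
settled 15.71 [0.5462 0.0729 0.1315] rad -1.1 tan 0.3 z 10.8 tz 0.15 0.0226 60.0
dz 0.0015 16.06 [0.5451 0.0738 0.1318] rad -3.9 tan 1.6 z 1.4 tz -0.07 0.022 60.7
dz 0.0030 16.41 [0.5445 0.0744 0.132 ] rad -9.1 tan 1.0 z -11.3 tz -0.12 0.022 60.9
```

```bash
sed -i 's/\.130\]/.1315]/' arc.py; python3 - <<'E'
from arc import *
th,r=swing(.75,1.57,12,.1195); bot.wait(.4); st('settled',th); print(th,r)
im=optics.capture('wrist'); cv2.imwrite('pics/w4.png',cv2.convertScaleAbs(im[:,:,::-1],alpha=1.5))
s=optics.capture('scene'); d=optics.capture('side')
f=lambda i,x,y:cv2.convertScaleAbs(cv2.resize(i[y:y+160,x:x+130,::-1],(390,480),interpolation=cv2.INTER_CUBIC),alpha=1.6)
cv2.imwrite('pics/z4.png',np.hstack([f(s,270,140),f(d,240,110)]))
E
```

```text
th 0.82 r 0.1195 16.66 [0.5397 0.0804 0.1318] rad -4.1 tan 3.9 z 2.7 tz -0.13 0.0215 61.7
th 0.89 r 0.1191 16.91 [0.5358 0.0857 0.1318] rad -4.5 tan -2.0 z 0.1 tz 0.07 0.0223 61.5
th 0.96 r 0.1186 17.16 [0.5315 0.0924 0.1318] rad -2.8 tan -1.4 z 2.1 tz 0.08 0.0222 61.5
th 1.02 r 0.1183 17.41 [0.5275 0.0995 0.1317] rad -0.9 tan -1.1 z 4.2 tz 0.13 0.0221 61.5
th 1.09 r 0.1183 17.66 [0.5241 0.1068 0.1317] rad 0.3 tan -2.0 z 5.9 tz 0.16 0.0219 61.5
th 1.16 r 0.1183 17.91 [0.5211 0.1145 0.1317] rad 1.0 tan -1.5 z 6.8 tz 0.13 0.022 61.5
th 1.23 r 0.1184 18.16 [0.5186 0.1223 0.1317] rad 1.8 tan -2.1 z 6.8 tz 0.10 0.0219 61.5
th 1.30 r 0.1186 18.41 [0.5167 0.1303 0.1317] rad 1.2 tan -2.8 z 7.4 tz 0.09 0.0217 61.6
th 1.37 r 0.1187 18.66 [0.5153 0.1384 0.1317] rad 0.5 tan -3.0 z 5.8 tz 0.11 0.0218 61.6
th 1.43 r 0.1187 18.91 [0.5145 0.1465 0.1317] rad 0.1 tan -3.4 z 7.6 tz 0.07 0.0221 61.6
th 1.50 r 0.1188 19.16 [0.5142 0.1546 0.1317] rad 1.0 tan -2.8 z 7.9 tz 0.11 0.0218 61.6
th 1.57 r 0.1189 19.41 [0.5145 0.1627 0.1317] rad 0.4 tan -3.3 z 7.7 tz 0.08 0.022 61.7
settled 19.81 [0.5145 0.1623 0.1317] rad -0.1 tan -2.6 z 7.4 tz 0.13 0.0219 61.6
1.57 0.11890297511670143
```

View pics/w4.png

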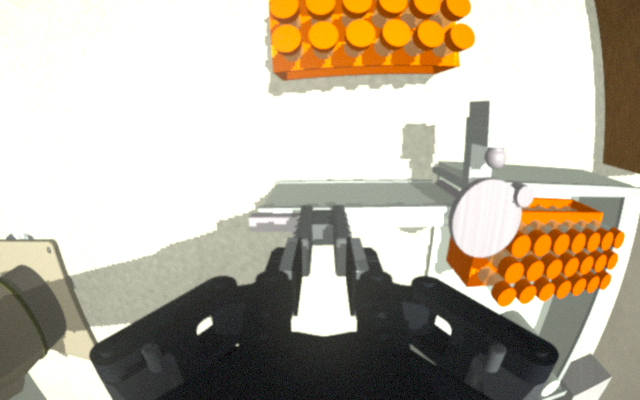

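View pics/z4.png

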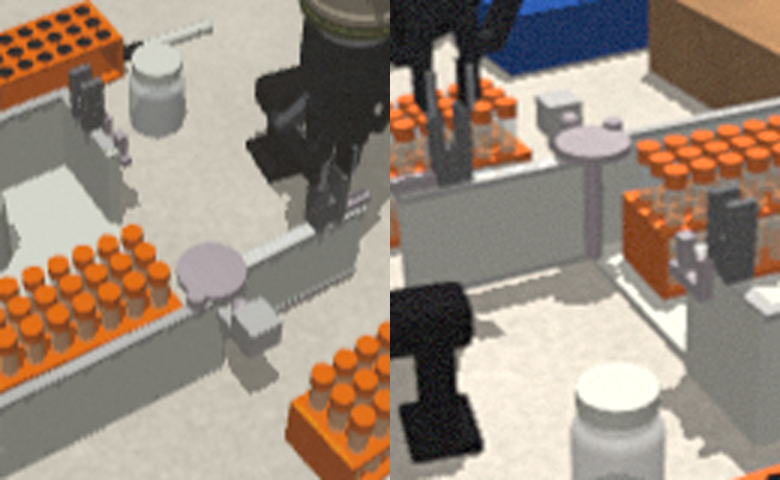

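The gate stands square to the front with both paddles in the fingers at (325,225) in the wrist view. The racks, jar and scanner haven't moved, and the 2.6 N pull matches the closing spring. I'll hand it in.

```bash
python3 - <<'E'
from arc import *
bot.wait(.3); st('hold',1.57); print(bot.hand_in())
E
```

```text
hold 20.26 [0.5145 0.1623 0.1317] rad 0.5 tan -3.1 z 7.0 tz 0.16 0.0219 61.6
the job is handed in; nothing more can be done
None
```

The job is handed in at 20.3 s: I squeezed the jamb catch back, then pinched the gate catch and swung the gate past its detent to about 1.57 rad, where the gripper is holding it steady, and nothing else in view was disturbed.

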